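# Seat the rosette's stones in order

### The arm

A 6-joint arm with a two-finger parallel gripper is mounted at the origin on the work surface. World frame = base frame: x ahead of the robot, y to its left, z up, the work surface at z = 0. Lengths are in mm, angles in degrees, forces in N, time in s.
With the tool pointing down it reaches from about 300 to 850 mm from the base axis. Payload 4.2 kg.
Tool frame: the origin (TCP) lies midway between the tips of the shut fingers; the grasp point (between the pads) lies 19 mm behind it (env.grasp_offset is the distance from the TCP to the grasp point, in mm); z points along the fingers, y is the line along which they close (so a half turn about z gives the same grasp; the last joint's range is limited). The gripper opens to 91 mm and grips with 3 to 60 N. Pads are 32 mm wide; open, the fingers measure 118 mm over their backs; the gripper's body (76 mm by 178 mm) begins 60 mm behind the grasp point.
Start: joints at [62.281, 18.312, 89.639, -0, 72.044, -1.146], TCP at [257.231, 514.272, 213.976] pointing down, gripper open.
Joint ranges: [-177.97, 177.97], [-48.28, 115.42], [12.27, 149.76], [-77.06, 257.06], [2.81, 150.46], [-146.56, 146.56]. Speed limits (degrees/s): [147.25, 147.25, 180, 180, 180, 180].

### API

Orientations are given as [roll, pitch, yaw] about the fixed x, y, z axes, in that order (R = Rz(yaw) Ry(pitch) Rx(roll)).
In Python, from workcell import env, optics gives the robot as it stands. The module is installed in compiled form; this text tells all that it offers.
- The arm moves only by the tool send_rows, never from a script. Its argument "targets" is a list that holds one entry, the list of rows, each a list of 7 numbers: the turn, a rotation vector about the world's x, y, z scaled (see below), then the shift along the world's x, y, z scaled (see below), then the closure, from -1 (fully open) to 1 (shut). In form: [[[rx, ry, rz, x, y, z, gripper], ...]]. A call has 1 to 12 rows; each row shifts and turns the commanded pose from where the row before left it; what a row does not reach is not made up. The controller multiplies each number of a shift by 0.2 m and each number of a turn by pi/2 rad. A row lasts 1/10 s, in which the tool goes at most 50 mm and 8.59 degrees, less where a joint would pass 70% of its speed; a pose out of reach is approached as far as the arm can. A call with a number of a shift or a turn outside -1 to 1 is refused whole. A call with a gripper value outside its range is refused whole. The fingers move at their own pace and stop on an object; "grip_force" is the grip in N (left out, the last holds). Time passes only in rows, so rows that do not move let the fingers close. It gives the time, the measured TCP pose, the force, the opening and the grip force at its end, in the units of the state.
- env.state(): the state, without advancing time (a new reading comes with each control period).
- optics.grab_frame(name): name is "side" or "top"; returns (picture, depth): 480x640x3 uint8, red, green, blue; 480x640 float32, mm along the optical axis (not along the pixel's ray), 0 where there is no reading.
- optics.camera_info(name): a dict with "camera_matrix" (3x3 intrinsics, pixels), "R" (3x3) and "t" (3): a world point X has camera coordinates R X + t. Camera axes: x right, y down, z forward; pixel columns grow to the right and rows downward; lengths in mm; the calibration is good to about 2 mm. A picture is of the moment at which its call begins. camera_info takes no time and is no camera call.
- env.job_done(): hands the job in; it is judged then, once.
Trained networks look in the newest picture that a camera, given by its name, has taken for a name from the list of things; names that differ only in an ending like _2 or _b are one class to them, and where a whole thing is asked for, a point or a joint stands for the part that bears it (a point fixed in the world has none). Each returns a list of dicts, best first, with "conf" (0 to 1); they miss things now and then, are a little off and sometimes report something else, mostly with a low value. They report only what shows in the picture. A call takes as long as a camera call. They do not tell look-alikes from the thing itself.
- optics.silhouettes(camera, name): "mask" (480x640 bool, what is visible of it) and "at" ([column, row] in pixels, amid what is visible of it).
- optics.place_of(camera, name): "at" ([column, row] in pixels: a listed point, or the origin of a listed thing).
The state is a dict: "time_s": time; "qpos": joint angles; "qvel": joint speeds; "effort": joint torques, N m; "ee_pos": TCP position; "ee_rot": TCP orientation; "force": force on the tool from outside, world axes, zero at the start; "torque": the same for the moment, N m; "gripper_width": finger opening in mm; "gripper_force": force on a finger pad.
Only numpy, scipy, OpenCV 4.12 (cv2) and the standard library are available. Lean on these libraries where they do the work, as an engineer would, in place of code of your own. Each camera call takes 0.05 s, during which the arm holds its last target. There are 200 camera calls.

### The job

Seat three of the domed stones in the brass rosette with a fingertip: gently press the green stone straight down until it is fully home in its cup, then the red one, then the blue one. Leave the white stone standing proud, since it still has to come out, and do not grip, lift or shove the block or disturb the tin, the handpiece and the pusher. Finish clear of everything.

Things in the scene. Friction and masses are not known exactly. Their poses are not given: they have to be found in the camera images.
- holder: Round wooden setting block, 144 mm across and 40 mm high, 0.95 kg, standing loose on its rubber foot on the bench; it carries an openwork brass rosette with four brass cups (27 mm across, solid, rim 49 mm above the bench), their centres 42 mm from the block's axis, a quarter turn apart. Origin: centre of its underside; z up. Seen in its frame the green stone is at +x, red at +y, blue at -x, white at -y; the block stands at any yaw.
- green_top (a point): Top point of the green domed stone (22 mm across, dome 6 mm high) in its brass cup. 58.5 to 60 mm above the bench at the start, 53 mm when fully home and let go (lower while pressed, as the cup gives a little), still 4 mm above the cup's rim. It moves with the stone; 59 mm from the tops of its two neighbours.
- stone_green (a joint): How far the green stone is pushed down into its cup, in m: 0 to 0.0015 at the start (standing proud), 0.007 fully home against its stop. It slides with about 3 N of friction, has no spring, and stays where it is left. The cup itself rests on a rubber cushion: it gives 1 mm for every 4 N of push, 4 mm at most, and springs back when let go. The stone is spoilt by a push of over 25 N.
- red_top (a point): Top point of the red domed stone (22 mm across, dome 6 mm high) in its brass cup. 58.5 to 60 mm above the bench at the start, 53 mm when fully home and let go (lower while pressed, as the cup gives a little), still 4 mm above the cup's rim. It moves with the stone; 59 mm from the tops of its two neighbours.
- stone_red (a joint): How far the red stone is pushed down into its cup, in m: 0 to 0.0015 at the start (standing proud), 0.007 fully home against its stop. It slides with about 3 N of friction, has no spring, and stays where it is left. The cup itself rests on a rubber cushion: it gives 1 mm for every 4 N of push, 4 mm at most, and springs back when let go. The stone is spoilt by a push of over 25 N.
- blue_top (a point): Top point of the blue domed stone (22 mm across, dome 6 mm high) in its brass cup. 58.5 to 60 mm above the bench at the start, 53 mm when fully home and let go (lower while pressed, as the cup gives a little), still 4 mm above the cup's rim. It moves with the stone; 59 mm from the tops of its two neighbours.
- stone_blue (a joint): How far the blue stone is pushed down into its cup, in m: 0 to 0.0015 at the start (standing proud), 0.007 fully home against its stop. It slides with about 3 N of friction, has no spring, and stays where it is left. The cup itself rests on a rubber cushion: it gives 1 mm for every 4 N of push, 4 mm at most, and springs back when let go. The stone is spoilt by a push of over 25 N.
- white_top (a point): Top point of the white domed stone (22 mm across, dome 6 mm high) in its brass cup. 58.5 to 60 mm above the bench at the start, 53 mm when fully home and let go (lower while pressed, as the cup gives a little), still 4 mm above the cup's rim. It moves with the stone; 59 mm from the tops of its two neighbours.
- stone_white (a joint): How far the white stone is pushed down into its cup, in m: 0 to 0.0015 at the start (standing proud), 0.007 fully home against its stop. It slides with about 3 N of friction, has no spring, and stays where it is left. The cup itself rests on a rubber cushion: it gives 1 mm for every 4 N of push, 4 mm at most, and springs back when let go. The stone is spoilt by a push of over 25 N.
- tin: Closed aluminium tin, 56 mm across, 45 mm high, loose, beside the block on the robot's left; origin at the centre of its underside.
- handpiece: Silver engraving handpiece, 27 mm thick, 157 mm long, lying loose on the robot's right along its x axis; origin under its middle.
- pusher: Small hand pusher with a wooden grip and steel rod, 100 mm long, 20 mm thick, lying loose on the robot's left, beyond the tin, along its x axis; origin under its middle.
Mind the look-alikes: they are no part of the job. There is more than one size of the holder; the one meant has the size given above.

How it is judged:
By the outcome, as a careful person would: the job done as asked, in the order asked, and still so for the second after the job is handed in, with the robot touching nothing.
It also fails if it takes over 48 s, if anything falls off the work surface, if the arm or the gripper's body presses on something with over 40 N, if the wrist force passes 120 N, or if a joint passes its speed limit or range.

## Working session

There is one attempt and no reset: what is moved stays moved. The work goes in short steps, Python scripts to look and compute and a tool call to move; the robot and the scene stay as the last step left them, time stands still between calls to the robot, and variables do not carry over. Pictures are saved under pics/ and viewed, at most 10 in all, crops included, and the job is handed in when it is done.

Besides the shell and the picture viewer there is one more tool, called after "Call:" by a JSON object that holds its "op" and its "data", one argument or row to a line. send_rows: Moves the arm, as the interface text tells. Its arguments: {"type":"object","properties":{"targets":{"type":"array"},"grip_force":{"type":"number"}},"required":["targets"]}

```bash
mkdir -p pics
cat > h.py <<'E'
import numpy as np, cv2
from workcell import env, optics
def w(cam,px,d):
    i=optics.camera_info(cam);K=np.array(i["camera_matrix"]);R=np.array(i["R"]);t=np.array(i["t"])
    c=np.linalg.inv(K)@[px[0],px[1],1]*d
    return R.T@(c-t)
def pr(cam,X):
    i=optics.camera_info(cam);K=np.array(i["camera_matrix"]);c=np.array(i["R"])@X+np.array(i["t"]);c=K@c
    return c[:2]/c[2]
def tri(px):  # {cam:px}
    A=[];b=[]
    for cam,p in px.items():
        i=optics.camera_info(cam);K=np.array(i["camera_matrix"]);R=np.array(i["R"]);t=np.array(i["t"])
        P=K@np.c_[R,t]
        for k in (0,1):
            r=p[k]*P[2]-P[k]; r=r/np.linalg.norm(r[:3]);A.append(r[:3]);b.append(-r[3])
    x,res,_,_=np.linalg.lstsq(np.array(A),np.array(b),rcond=None); return x,res
E
python3 - <<'E'
from h import *
np.set_printoptions(precision=1,suppress=True)
print(env.state())
for c in("top","side"):
    im,d=optics.grab_frame(c);cv2.imwrite(f"pics/{c}0.png",im[:,:,::-1]);np.save(f"{c}_d.npy",d)
    i=optics.camera_info(c);print(c,np.array(i["camera_matrix"]),-np.array(i["R"]).T@np.array(i["t"]))
    for n in("holder","green_top","red_top","blue_top","white_top","tin","handpiece","pusher"):
        for r in optics.place_of(c,n)[:3]:
            p=r["at"];u,v=int(round(p[0])),int(round(p[1]))
            dd=d[min(max(v,0),479),min(max(u,0),639)];print(n,round(r["conf"],2),np.array(p),dd,w(c,p,dd))
print(env.state()["time_s"])
E
```

```text
{'time_s': 0.0, 'qpos': array([62.3, 18.3, 89.7, -0. , 72. , -1.1]), 'qvel': array([-0. ,  0. , -0. , -0.1,  0. ,  0. ]), 'effort': array([ -0. , -41.2, -23.2,   0.1,   0. ,  -0. ]), 'ee_pos': array([257. , 513.8, 213.1]), 'ee_rot': array([-179.9,    0. ,  153.4]), 'force': array([-0.1, -0.2,  0.6]), 'torque': array([-0.,  0., -0.]), 'gripper_force': 0.0, 'gripper_width': 90.8919185670316}
top [[573.2   0.  310.8]
 [  0.  573.2 242.7]
 [  0.    0.    1. ]] [ 381.   -10.4 1050.5]
holder 0.73 [276.8 303.3] 1022.6409 [456.4  58.3  25.5]
holder 0.72 [263.5 217.8] 1037.0277 [609.3  84.9  38.8]
holder 0.17 [139.1 315.7] 1001.4252 [430.7 297.2  44.6]
green_top 0.65 [273.3 317.1] 1005.9039 [431.2  63.1  38. ]
green_top 0.41 [261.9 236.5] 1013.84186 [571.7  85.3  55.6]
red_top 0.58 [286.9 218.6] 1015.1631 [603.6  41.5  59.6]
red_top 0.49 [287.4 304.1] 1010.94257 [454.3  38.8  36.8]
red_top 0.27 [139.8 315.8] 1001.526 [430.6 296.   44.4]
blue_top 0.51 [274.9 286. ] 1012.2957 [485.6  61.3  41.3]
blue_top 0.42 [263.8 192.4] 1026.802 [651.9  83.9  56.9]
white_top 0.67 [239.1 211.1] 1018.4691 [616
[... 507 characters left out ...]
 ]
green_top 0.59 [319.5 217.6] 1159.5515 [560.3 104.9  37.7]
green_top 0.51 [268.4 227. ] 1150.6211 [433.4  84.3  23.9]
red_top 0.5 [342.4 226.2] 1136.3856 [615.8  72.1  38.1]
red_top 0.44 [280.4 237.3] 1101.7036 [466.   30.4  38.6]
blue_top 0.49 [289.7 227.2] 1148.2194 [486.3  81.3  26.1]
blue_top 0.36 [358.6 215.5] 1165.4241 [658.6 111.5  39.6]
white_top 0.64 [342.  206.4] 1257.2529 [623.8 199.5  -1.5]
white_top 0.61 [279.6 220. ] 1212.6123 [457.5 143.   -2.9]
white_top 0.26 [323.8 215.6] 1163.1078 [571.1 110.9  39.3]
tin 0.67 [275.4 182.9] 1308.7384 [439.7 287.4  11.9]
handpiece 0.84 [341.2 375.4] 853.3693 [ 592.7 -326.5   20.8]
pusher 0.59 [324.3 190.7] 1291.7101 [577.  256.7   8.4]
0.9
```

View pics/top0.png

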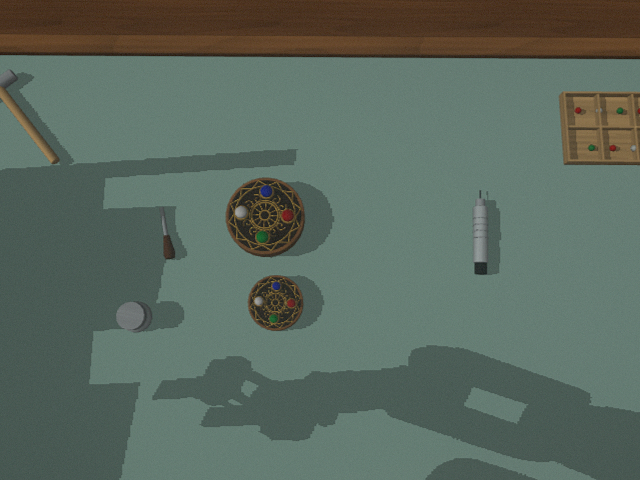

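View pics/side0.png

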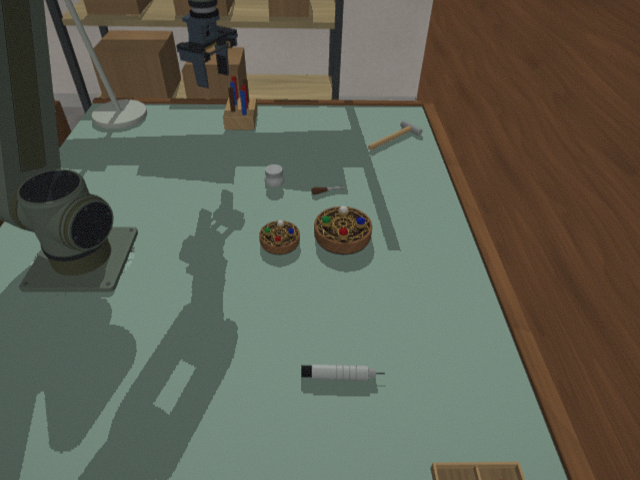

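The top view shows two rosette blocks. The large one is about 78 px across (about 140 mm) at (265,217), and that's the one to work on; the small one at (276,303) is a look-alike. The stones on the large block are green (262,237), red (287,216), blue (266,191) and white (241,213). The side view shows the large block at (343,230). The tin (132,316), pusher (167,238) and handpiece (480,235) are well clear.

Run:
```python
from h import *
from scipy.optimize import least_squares
np.set_printoptions(precision=1,suppress=True)
seeds={"top":dict(green=(262,237),red=(287,216),blue=(266,191),white=(241,213)),"side":dict(green=(327,219),red=(343,231),blue=(361,220),white=(344,210))}
pts={}
for c in seeds:
    im=cv2.imread(f"pics/{c}0.png");d=np.load(f"{c}_d.npy");hsv=cv2.cvtColor(im,cv2.COLOR_BGR2HSV).astype(int);H,S,V=hsv[...,0],hsv[...,1],hsv[...,2]
    M=dict(green=(abs(H-60)<15)&(S>140),red=((H<6)|(H>174))&(S>150)&(V>70),blue=(abs(H-118)<12)&(S>120),white=(S<60)&(V>110))
    for n,(u,v) in seeds[c].items():
        m=M[n].copy();b=np.zeros_like(m);b[v-12:v+13,u-12:u+13]=1;m&=b
        k,l,st,ce=cv2.connectedComponentsWithStats(m.astype(np.uint8));j=1+np.argmax(st[1:,4])
        dep=d[l==j];dep=dep[dep>0];pts[c,n]=ce[j]
        print(c,n,ce[j],st[j],"depth",np.percentile(dep,[5,50]),w(c,ce[j],np.percentile(dep,50)))
for n in seeds["top"]:
    x,r=tri({c:pts[c,n] for c in seeds});print(n,"tri",x,r)
def cent(p,z=55.5):
    x,y,a=p;return {n:np.array([x+42*np.cos(a+k*np.pi/2),y+42*np.sin(a+k*np.pi/2),z]) for k,n in enumerate(("green","red","blue","white"))}
for cams in (("top",),("side",),("top","side")):
    f=lambda p:np.concatenate([pr(c,X)-pts[c,n] for n,X in cent(p).items() for c in cams])
    s=least_squares(f,[609,85,np.pi]);print(cams,s.x[:2],np.degrees(s.x[2]),"res",s.fun);print(cent(s.x))
```

```text
top green [261.5 236.3] [257 231  11  11  85] depth [1008.7 1012.7] [571.9  85.8  56.7]
top red [286.6 214.9] [282 210  11  11  83] depth [1016.3 1019.2] [610.9  42.3  56.8]
top blue [265.9 190.9] [261 186  11  11  98] depth [1024.2 1027.6] [654.8  80.2  56.6]
top white [239.4 211.4] [235 206  10  11  88] depth [1018.2 1021.9] [616.7 126.5  55.9]
side green [325.9 219.1] [322 216   8   7  40] depth [1125.2 1129.4] [574.9  79.   54.6]
side red [343. 231.] [339 228   9   7  49] depth [1093.4 1099.1] [614.4  36.3  54.1]
side blue [360.  220.2] [356 217   9   7  46] depth [1122.9 1128.3] [658.   75.3  55. ]
side white [344.2 203.2] [332 198  25  15 272] depth [1158.8 1270.9] [630.8 216.1  -3.3]
green tri [574.5  86.8  47.9] [1.6]
red tri [614.   42.9  48. ] [2.3]
blue tri [657.8  80.9  49.9] [2.6]
white tri [618.  125.5  66.6] [27.4]
('top',) [613.8  83.8] 176.1481344256911 res [-0.4  0.1  0.3  0.1 -0.4 -0.3  0.5  0.1]
{'green': array([571.9,  86.6,  55.5]), 'red': array([611. ,  41.9,  55.5]), 'blue': array([655.7,  81. ,  55.5]), 'white': array([616.6, 125.7,  55.5])}
('side',) [617.4  81.5] 176.0249799808722 res [ 0.2 -1.7  0.  -1.4  0.4 -1.  -0.7  4.4]
{'green': array([575.5,  84.4,  55.5]), 'red': array([614.5,  39.6,  55.5]), 'blue': array([659.3,  78.6,  55.5]), 'white': array([620.4, 123.4,  55.5])}
('top', 'side') [615.1  83.3] 176.12741878421653 res [-0.1 -0.6 -0.8 -2.1  0.5 -0.6 -1.  -1.9 -0.1 -1.1 -0.6 -1.5  0.8 -0.6
 -1.7  3.9]
{'green': array([573.2,  86.2,  55.5]), 'red': array([612.3,  41.4,  55.5]), 'blue': array([657. ,  80.5,  55.5]), 'white': array([618. , 125.2,  55.5])}
```

Call:
{"op": "send_rows", "data": {
  "targets": [
    [[0,0,0,0.13,-0.18,0,1],[0,0,0,0.13,-0.18,0,1],[0,0,0,0.13,-0.18,0,1],[0,0,0,0.13,-0.18,0,1],[0,0,0,0.13,-0.18,0,1],[0,0,0,0.13,-0.18,0,1],[0,0,0,0.13,-0.18,0,1],[0,0,0,0.13,-0.18,0,1],[0,0,0,0.13,-0.18,0,1],[0,0,0,0.13,-0.18,0,1],[0,0,0,0.13,-0.18,0,1],[0,0,0,0.13,-0.18,0,1]]
  ],
  "grip_force": 10
}}

```text
time_s: 2.1
ee_pos: [570.1, 80.6, 214.2]
ee_rot: [180.0, 0.0, 153.4]
force: [0.6, 0.3, -0.9]
gripper_width: 0.7
gripper_force: 0.0
```

Call:
{"op": "send_rows", "data": {
  "targets": [
    [[0,0,0,0.015,0.02,-0.12,1],[0,0,0,0,0,-0.12,1],[0,0,0,0,0,-0.12,1],[0,0,0,0,0,-0.12,1],[0,0,0,0,0,-0.12,1],[0,0,0,0,0,0,1],[0,0,0,0,0,0,1],[0,0,0,0,0,0,1]]
  ]
}}

```text
time_s: 2.9
ee_pos: [573.4, 86.4, 95.5]
ee_rot: [179.9, 0.1, 153.4]
force: [1.0, -0.3, 0.7]
gripper_width: 0.7
gripper_force: 0.0
```

Run:
```python
from h import *
s=env.state();print(s["ee_pos"],s["force"],s["ee_rot"],s["gripper_width"],s["time_s"])
ims=[]
for c in("top","side"):
    im,d=optics.grab_frame(c);u,v=map(int,pr(c,s["ee_pos"]));print(c,pr(c,s["ee_pos"]))
    ims.append(cv2.resize(im[v-60:v+40,u-50:u+50,::-1],(400,400),interpolation=cv2.INTER_CUBIC))
cv2.imwrite("pics/c1.png",np.hstack(ims))
```

```text
[573.35491524  86.43896856  95.48945632] [ 0.96751747 -0.34331895  0.70273461] [1.79902743e+02 1.35367593e-01 1.53428016e+02] 0.7378264646678763 2.9
top [259.11628333 231.07300778]
side [325.6323372  204.02617437]
```

View pics/c1.png

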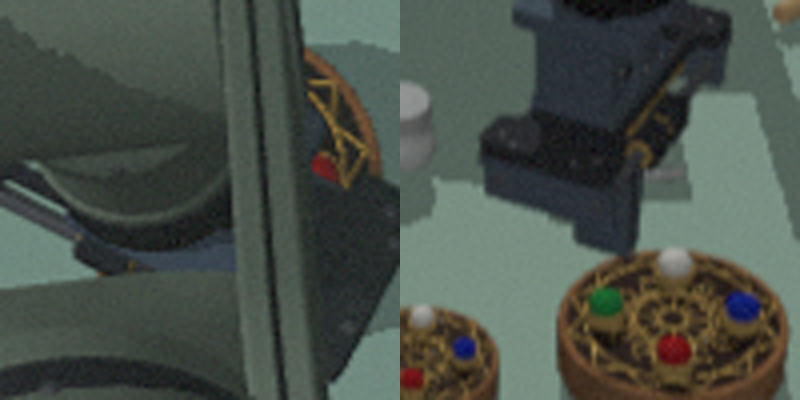

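The side crop shows the shut tip (605,245) directly above the green stone (605,300). I'll lower it slowly.

Call:
{"op": "send_rows", "data": {
  "targets": [
    [[0,0,0,0,0,-0.05,1],[0,0,0,0,0,-0.05,1],[0,0,0,0,0,-0.05,1],[0,0,0,0,0,-0.01,1],[0,0,0,0,0,-0.01,1],[0,0,0,0,0,-0.01,1],[0,0,0,0,0,-0.005,1],[0,0,0,0,0,-0.005,1],[0,0,0,0,0,-0.005,1],[0,0,0,0,0,0,1],[0,0,0,0,0,0,1]]
  ]
}}

```text
time_s: 4.1
ee_pos: [572.2, 86.3, 55.1]
ee_rot: [180.0, 0.0, 153.4]
force: [-2.3, -0.6, 2.9]
gripper_width: 0.2
gripper_force: 1.4
```

Call:
{"op": "send_rows", "data": {
  "targets": [
    [[0,0,0,0,0,-0.005,1],[0,0,0,0,0,-0.005,1],[0,0,0,0,0,-0.005,1],[0,0,0,0,0,-0.005,1],[0,0,0,0,0,0,1],[0,0,0,0,0,0,1]]
  ]
}}

```text
time_s: 4.7
ee_pos: [572.2, 86.3, 51.3]
ee_rot: [180.0, 0.0, 153.4]
force: [-2.3, -1.4, 4.9]
gripper_width: 0.6
gripper_force: 2.8
```

Call:
{"op": "send_rows", "data": {
  "targets": [
    [[0,0,0,0,0,-0.005,1],[0,0,0,0,0,-0.0025,1],[0,0,0,0,0,0,1],[0,0,0,0,0,0,1]]
  ]
}}

```text
time_s: 5.1
ee_pos: [572.3, 86.3, 50.4]
ee_rot: [180.0, 0.0, 153.4]
force: [-3.8, -0.5, 8.6]
gripper_width: 0.6
gripper_force: 4.5
```

Call:
{"op": "send_rows", "data": {
  "targets": [
    [[0,0,0,0,0,-0.0025,1],[0,0,0,0,0,0,1],[0,0,0,0,0,0.015,1],[0,0,0,0,0,0.035,1],[0,0,0,0,0,0.15,1],[0,0,0,0.105,-0.115,0,1],[0,0,0,0.105,-0.11,0,1],[0,0,0,0,0,0,1],[0,0,0,0,0,0,1]]
  ]
}}

```text
time_s: 6.0
ee_pos: [614.3, 41.0, 88.5]
ee_rot: [180.0, -0.0, 153.4]
force: [0.1, 0.5, 0.4]
gripper_width: 0.9
gripper_force: 0.0
```

Run:
```python
from h import *
s=env.state();print(s["ee_pos"],s["force"],s["time_s"])
im,d=optics.grab_frame("side");o=cv2.imread("pics/side0.png")
f=lambda a:cv2.resize(a[180:270,300:390],(400,400),interpolation=cv2.INTER_CUBIC)
cv2.imwrite("pics/c2.png",np.hstack([f(o),f(im[:,:,::-1])]))
```

```text
[614.29453679  41.01547368  88.53606151] [0.07661683 0.45214901 0.40696925] 6.0
```

View pics/c2.png

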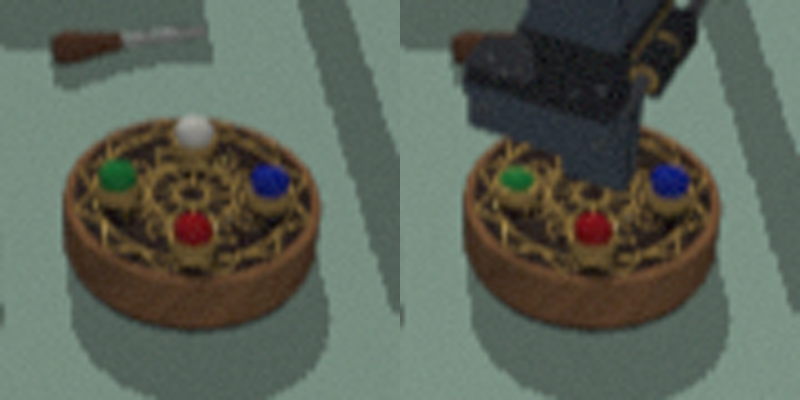

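Green is now seated and the block hasn't moved. Next is red, with x nudged back 2 mm.

Call:
{"op": "send_rows", "data": {
  "targets": [
    [[0,0,0,-0.01,0,-0.05,1],[0,0,0,0,0,-0.05,1],[0,0,0,0,0,-0.025,1],[0,0,0,0,0,-0.01,1],[0,0,0,0,0,-0.01,1],[0,0,0,0,0,-0.01,1],[0,0,0,0,0,-0.01,1],[0,0,0,0,0,-0.01,1],[0,0,0,0,0,0,1],[0,0,0,0,0,0,1]]
  ]
}}

```text
time_s: 7.05
ee_pos: [612.3, 41.4, 54.2]
ee_rot: [180.0, 0.0, 153.4]
force: [-0.8, -0.2, 2.7]
gripper_width: 0.3
gripper_force: 1.2
```

Call:
{"op": "send_rows", "data": {
  "targets": [
    [[0,0,0,0,0,-0.005,1],[0,0,0,0,0,-0.005,1],[0,0,0,0,0,-0.005,1],[0,0,0,0,0,0,1],[0,0,0,0,0,0,1]]
  ]
}}

```text
time_s: 7.55
ee_pos: [612.4, 41.4, 51.4]
ee_rot: [180.0, 0.0, 153.4]
force: [-2.5, 1.9, 5.3]
gripper_width: 0.6
gripper_force: 2.7
```

Call:
{"op": "send_rows", "data": {
  "targets": [
    [[0,0,0,0,0,-0.005,1],[0,0,0,0,0,-0.005,1],[0,0,0,0,0,0,1],[0,0,0,0,0,0,1]]
  ]
}}

```text
time_s: 7.95
ee_pos: [612.4, 41.3, 50.2]
ee_rot: [180.0, 0.0, 153.4]
force: [-2.5, 0.9, 9.7]
gripper_width: 0.6
gripper_force: 4.8
```

Call:
{"op": "send_rows", "data": {
  "targets": [
    [[0,0,0,0,0,0.015,1],[0,0,0,0,0,0.035,1],[0,0,0,0,0,0.15,1],[0,0,0,0.115,0.1,0,1],[0,0,0,0.11,0.095,0,1],[0,0,0,0,0,0,1],[0,0,0,0,0,0,1]]
  ]
}}

```text
time_s: 8.65
ee_pos: [656.9, 80.2, 88.2]
ee_rot: [-179.9, -0.1, 153.5]
force: [0.1, -0.6, 0.3]
gripper_width: 0.5
gripper_force: 0.0
```

Run:
```python
from h import *
s=env.state();print(s["ee_pos"],s["force"],s["time_s"])
im,d=optics.grab_frame("side");o=cv2.imread("pics/side0.png")
f=lambda a:cv2.resize(a[180:270,300:390],(400,400),interpolation=cv2.INTER_CUBIC)
cv2.imwrite("pics/c3.png",np.hstack([f(o),f(im[:,:,::-1])]))
```

```text
[656.92648822  80.17328051  88.22355687] [ 0.05683061 -0.64339661  0.2595602 ] 8.65
```

View pics/c3.png

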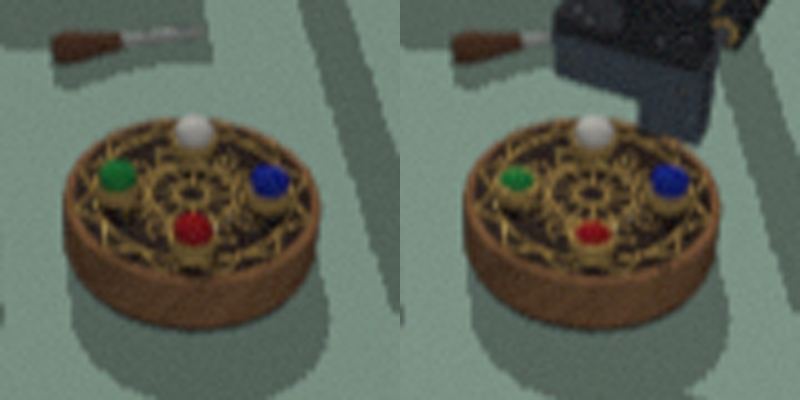

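Red is seated, and white is still proud. The tip is centred over blue (670,182).

Call:
{"op": "send_rows", "data": {
  "targets": [
    [[0,0,0,0,0,-0.05,1],[0,0,0,0,0,-0.05,1],[0,0,0,0,0,-0.025,1],[0,0,0,0,0,-0.01,1],[0,0,0,0,0,-0.01,1],[0,0,0,0,0,-0.01,1],[0,0,0,0,0,-0.01,1],[0,0,0,0,0,-0.01,1],[0,0,0,0,0,0,1],[0,0,0,0,0,0,1]]
  ]
}}

```text
time_s: 9.7
ee_pos: [657.2, 80.2, 54.1]
ee_rot: [-180.0, 0.0, 153.4]
force: [-1.6, -0.5, 2.3]
gripper_width: 0.1
gripper_force: 1.2
```

Call:
{"op": "send_rows", "data": {
  "targets": [
    [[0,0,0,0,0,-0.005,1],[0,0,0,0,0,-0.005,1],[0,0,0,0,0,-0.005,1],[0,0,0,0,0,0,1],[0,0,0,0,0,0,1]]
  ]
}}

```text
time_s: 10.2
ee_pos: [657.3, 80.2, 51.4]
ee_rot: [180.0, 0.0, 153.4]
force: [-2.1, -1.3, 5.0]
gripper_width: 0.5
gripper_force: 2.7
```

Call:
{"op": "send_rows", "data": {
  "targets": [
    [[0,0,0,0,0,-0.005,1],[0,0,0,0,0,-0.005,1],[0,0,0,0,0,0,1],[0,0,0,0,0,0,1]]
  ]
}}

```text
time_s: 10.6
ee_pos: [657.3, 80.2, 50.3]
ee_rot: [180.0, 0.0, 153.4]
force: [-3.6, -1.7, 8.8]
gripper_width: 0.5
gripper_force: 4.7
```

Call:
{"op": "send_rows", "data": {
  "targets": [
    [[0,0,0,0,0,0.015,1],[0,0,0,0,0,0.035,1],[0,0,0,0,0,0.2,1],[0,0,0,0,0,0.2,1],[0,0,0,0,0,0.2,1],[0,0,0,0,0,0.1,1]]
  ]
}}

```text
time_s: 11.2
ee_pos: [659.1, 80.8, 203.2]
ee_rot: [179.8, 0.3, 153.4]
force: [1.0, -0.7, 0.8]
gripper_width: 0.6
gripper_force: 0.0
```

Call:
{"op": "send_rows", "data": {
  "targets": [
    [[0,0,0,-0.15,0.15,0,1],[0,0,0,-0.15,0.15,0,1],[0,0,0,-0.15,0.15,0,1],[0,0,0,-0.15,0.15,0,1],[0,0,0,-0.15,0.15,0,1],[0,0,0,-0.15,0.15,0,1],[0,0,0,-0.15,0.15,0,1],[0,0,0,-0.15,0.15,0,1],[0,0,0,-0.15,0.15,0,1],[0,0,0,-0.15,0.15,0,1],[0,0,0,-0.15,0.15,0,1],[0,0,0,-0.15,0.15,0,1]]
  ]
}}

```text
time_s: 12.4
ee_pos: [295.9, 441.8, 199.0]
ee_rot: [179.9, -0.0, 153.4]
force: [0.5, 1.1, -0.2]
gripper_width: 0.5
gripper_force: 0.0
```

Run:
```python
from h import *
s=env.state();print(s["ee_pos"],s["force"],s["time_s"])
out=[]
for c,(u,v,h) in {"side":(343,228,40),"top":(265,217,45)}.items():
    im,d=optics.grab_frame(c);o=np.load(f"{c}_d.npy")
    out.append(cv2.resize(im[v-h:v+h,u-h:u+h,::-1],(400,400),interpolation=cv2.INTER_CUBIC))
    if c=="top":
        for n,(a,b) in dict(green=(261.5,236.3),red=(286.6,214.9),blue=(265.9,190.9),white=(239.4,211.4)).items():
            a,b=int(round(a)),int(round(b));r=np.s_[b-2:b+3,a-2:a+3];print(n,np.median(d[r])-np.median(o[r]))
cv2.imwrite("pics/c4.png",np.hstack(out))
```

```text
[295.87500801 441.79350725 199.0452234 ] [ 0.47776575  1.06893196 -0.24015985] 12.4
green 5.29364
red 5.2836914
blue 6.609131
white -0.31018066
```

View pics/c4.png

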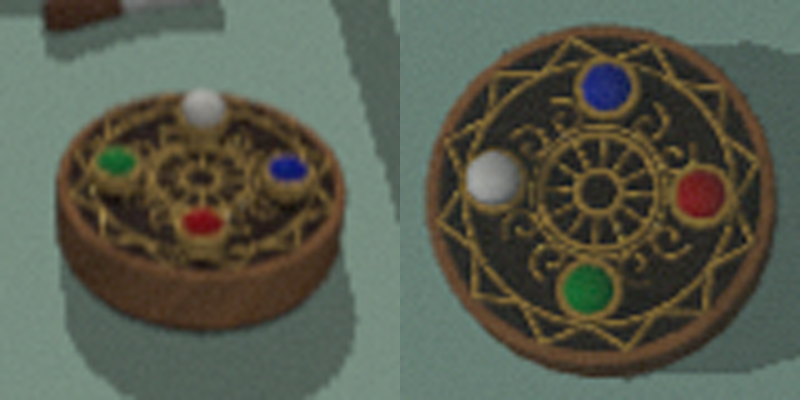

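The top view shows green, red and blue lower by 5.3, 5.3 and 6.6 mm. White is unchanged and the block is in place. The forces of about 9 N, rising at roughly 4 N/mm, show each stone was against its stop.

```bash
python3 -c "
from workcell import env
print(env.job_done())"
```

```text
the job is handed in; nothing more can be done
None
```

I pressed the green, red and blue stones home in that order with about 9–10 N each; white still stands proud, the block hasn't moved, the arm is clear, and I handed the job in at about 12.5 s (no verdict was returned).

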